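Latch the gate of the jar bay

TASK

Close and latch the gate of the jar bay: with the gate still open, lift the blue latch bar by its red knob, swing the gate shut with the bar held up above the yellow striker lip until it has pushed the black spring pad back, then lower the bar fully down into the notch between lip and pad and let go, so that it holds the gate. Work gently, by feel: never load the keeper with more than about 20 N, do not slam the gate or drop the bar from a height, and leave the jars, bottles and tub standing where they are.

Things in the scene. Friction and masses are not known exactly. Their poses are not given: they have to be found in the camera images.
- bay: Open stainless stand for jars, fixed to the table, 370 mm wide, 250 mm deep, 145 mm high. Origin on the table under the middle of the gate line (line of the shut gate). x points into the bay (the way the gate is pushed shut), y along the gate line to the hinge, z up.
- hinge (a point): Fixed point on the gate's upright hinge axis at the latch pivot's height: 150 mm from the bay origin along bay +y, 125 mm above the table.
- gate (a joint): Gate angle about the upright hinge, rad: 0 = on the gate line (shut), grows as it swings out to bay -x (to the robot); -0.10 to 0.90. At angle a its free end lies from the hinge along bay (-sin a, -cos a). It stays where left (friction 0.1 N m, damped 0.5 N m s/rad). Wire gate, reaching 275 mm from the hinge axis, top at 102 mm. Latched, it rests somewhere from -0.055 to 0.055.
- pivot (a point): Pivot of the latch bar on the gate, 90 mm from the hinge axis towards the gate's free end, 125 mm above the table.
- latch (a joint): Angle of the blue bar about its level pivot (axis square to the gate), rad: 0 = level, as when fully seated in the keeper; grows as the free end rises, at most 0.30. Unsupported it droops to a stop at -0.05; it falls by its weight (0.3 kg). Lying on top of the striker lip it reads about 0.08; held at 0.12 to 0.22 it clears the lip and still meets the pad.
- knob (a point): Centre of the red ball knob (26 mm diameter) to grip, on an 8 mm stem on the bar. Bar level: 145 mm beyond the pivot towards the free end (235 mm from the hinge axis), 45 mm above the bar's centre line, 170 mm above the table. It goes with the bar.
- bar_tip (a point): Free end of the blue latch bar, on its centre line, 330 mm from the hinge axis with the bar level (240 mm beyond the pivot). The bar is 8 mm thick (across the gate), 20 mm high, and runs in the plane of the gate.
- keeper_post: Fixed dark steel post carrying the yellow keeper, 300 mm from the hinge axis along the gate line (bay y -150 mm); origin on the table, axes as the bay's. The keeper is clamped in a slot ANYWHERE up to 14 mm either way along x from this origin; that shift is not measured: see or feel it. The keeper bends if loaded with more than 26 N in all.
- slot_mid (a point): Point on the post at mid slot, 115 mm above the table: where the middle of the notch floor would be were the keeper not shifted. The yellow keeper is 26 mm wide along the gate. From its notch middle along x: striker lip from -14 to -4 mm, its top 16 mm above the notch floor. Lip and pad are slippery (friction about 0.06); the notch floor is a cushion (2 N, then 1.5 N per mm).
- pad_mid (a point): Middle of the pad's front face were the keeper not shifted. Black pad on a damped spring, face 1 mm beyond notch middle, 116 to 178 mm above the table. Lip to pad is 5 mm, so the raised bar must push the pad back 3 mm or more (best 5 to 7) to go down. Pad force: 2 N at touch plus 1.8 N per mm, 16 mm travel; at the knob 1.28 times that, plus 0.5 N hinge friction.
- jar0: Bystander, jar in the bay: amber glass, white lid, 68 mm across, 85 mm high, stands loose on the bay's floor behind the gate. Origin at the centre of its underside. Leave it alone.
- jar1: Bystander, jar in the bay: amber glass, white lid, 68 mm across, 85 mm high, stands loose on the bay's floor behind the gate. Origin at the centre of its underside. Leave it alone.
- jar2: Bystander, jar in the bay: amber glass, white lid, 68 mm across, 85 mm high, stands loose on the bay's floor behind the gate. Origin at the centre of its underside. Leave it alone.
- wine0: Bystander, tall bottle: amber bottle, yellow label and cap, 60 mm across, 230 mm high, loose on the table. Origin at the centre of its underside. Leave it alone.
- wine1: Bystander, tall bottle: amber bottle, yellow label and cap, 60 mm across, 230 mm high, loose on the table. Origin at the centre of its underside. Leave it alone.
- sauce: Bystander, sauce bottle: red squeeze bottle, orange cap, 64 mm across, 190 mm high, loose on the table. Origin at the centre of its underside. Leave it alone.
- tub: Bystander, white tub: lidded round tub, 134 mm across, 115 mm high, loose on the table. Origin at the centre of its underside. Leave it alone.

How it is judged:
By the outcome, as a careful person would: the job done as asked, in the order asked, and still so for the second after the job is handed in, with the robot touching nothing.
It also fails if it takes over 69 s, if anything falls off the work surface, if the arm or the gripper's body presses on something with over 40 N, if the wrist force passes 120 N, or if a joint passes its speed limit or range.

ROBOT

A 6-joint arm with a two-finger parallel gripper is mounted at the origin on the work surface. World frame = base frame: x ahead of the robot, y to its left, z up, the work surface at z = 0. Lengths are in m, angles in rad, forces in N, time in s.
With the tool pointing down it reaches from about 0.375 to 0.975 m from the base axis. Payload 3.8 kg.
Tool frame: the origin (TCP) lies midway between the tips of the shut fingers; the grasp point (between the pads) lies 19 mm behind it; z points along the fingers, y is the direction in which the jaws open and shut (so a half turn about z gives the same grasp; the last joint's range is limited). The gripper opens to 85 mm and grips with 20 to 120 N. Pads are 22 mm wide; open, the fingers measure 114 mm over their backs; the gripper's body (76 mm by 85 mm) begins 54 mm behind the grasp point. The pads swing forward as they close: fully open they stand 13 mm farther back than shut.
Start: joints at [1.309, 0.264, 1.604, -0, 1.274, -0.037], TCP at [0.15, 0.658, 0.231] pointing down, gripper open.
Joint ranges: [-2.63, 2.63], [-0.94, 2.18], [0.31, 2.57], [-1.31, 4.45], [0, 2.66], [-2.55, 2.55]. Speed limits (rad/s): [2.57, 2.57, 3.14, 3.14, 3.14, 3.14].

INTERFACE

Orientations are given as a rotation vector (axis times angle).
In Python, from workcell import bot gives the robot as it stands.
- The arm moves only by the shell command python3 -m inch 'ROWS' [FORCE]. ROWS is JSON, a list of rows, each an object of numbers: "dx", "dy", "dz": the shift along the tool's x, y, z in m; "ax", "ay", "az": the turn, a rotation vector about the tool's x, y, z in degrees; "fingers": the opening, from -1 (shut) to 1 (fully open). A call has 1 to 20 rows; each row is the pose to reach, as a shift and turn from the pose measured when the call began, along the tool's axes at that moment; what a row does not reach only later rows make up. A row lasts 1/8 s, in which the tool goes at most 62.5 mm and 10.7 degrees, less where a joint would pass 70% of its speed; a pose out of reach is approached as far as the arm can. A call with a gripper value outside its range is refused whole. The fingers move at their own pace and stop on an object; FORCE is the grip in N (left out, the last holds). Time passes only in rows, so rows that repeat a pose let the fingers close. It gives the time, the measured TCP pose, the force and the opening at its end, in the units of the state.
- bot.read_state(): the state, without advancing time (a new reading comes with each control period).
- bot.read_camera(name): name is "scene" or "top"; returns (picture, depth): 480x640x3 uint8, blue, green, red; 480x640 float32, m along the optical axis (not along the pixel's ray), 0 where there is no reading.
- bot.get_calibration(name): a dict with "intrinsics" (3x3 intrinsics, pixels), "view" (4x4, takes a point from world to camera coordinates). Camera axes: x right, y down, z forward; pixel columns grow to the right and rows downward; lengths in m; the calibration is good to about 2 mm. A picture is of the moment at which its call begins. get_calibration takes no time and is no camera call.
- bot.finish_job(): hands the job in, once; it reports no verdict.
Trained networks look in the newest picture that a camera, given by its name, has taken for a name from the list of things; names that differ only in an ending like _2 or _b are one class to them, and where a whole thing is asked for, a point or a joint stands for the part that bears it (a point fixed in the world has none). Each returns a list of dicts, best first, with "p" (0 to 1); they miss things now and then, are a little off and sometimes report something else, mostly with a low value. They report only what shows in the picture. A call takes as long as a camera call.
- bot.masks_of(camera, thing): "region" (480x640 bool, what is visible of it) and "box" ([left, top, right, bottom] in pixels, round what is visible of it).
The state is a dict: "time": time; "q": joint angles; "joint_vel": joint speeds; "joint_torque": joint torques, N m; "tool_pos": TCP position; "tcp_rot": TCP orientation; "wrist_force": force on the tool from outside, world axes, zero at the start; "torque": the same for the moment, N m; "width": opening from 0.0 (shut) to 1.0 (fully open).
Only numpy, scipy, OpenCV 4.12 (cv2) and the standard library are available. Lean on these libraries where they do the work, as an engineer would, in place of code of your own. Each camera call takes 0.05 s, during which the arm holds its last target. There are 200 camera calls.

## Working session

There is one attempt and no reset: what is moved stays moved. The work goes in short steps, Python scripts to look and compute and a shell command to move; the robot and the scene stay as the last step left them, time stands still between calls to the robot, and variables do not carry over. Pictures are saved under pics/ and viewed, about 8 in all and at most 12, crops included, and the job is handed in when it is done.

```bash
mkdir -p pics; ls; cat > h.py <<'E'
import numpy as np, cv2
from workcell import bot
from scipy.spatial.transform import Rotation as R
def cal(c):
    k=bot.get_calibration(c); return np.array(k["intrinsics"]),np.array(k["view"])
def unproj(c,u,v,d):
    K,V=cal(c); p=np.stack([(u-K[0,2])/K[0,0]*d,(v-K[1,2])/K[1,1]*d,d,np.ones_like(d)],-1)
    return (p@np.linalg.inv(V).T)[...,:3]
def proj(c,P):
    K,V=cal(c); p=np.append(P,1)@V.T; p=K@p[:3]; return p[:2]/p[2]
def cloud(c,depth,region):
    v,u=np.nonzero(region&(depth>0)); return unproj(c,u.astype(float),v.astype(float),depth[v,u].astype(float))
E
python3 - <<'E'
from h import *
for c in("scene","top"):
    im,d=bot.read_camera(c); cv2.imwrite(f"pics/{c}0.png",im); np.save(f"{c}d.npy",d)
    for t in("bay","gate","latch","knob","keeper_post","jar0","wine0","sauce","tub"):
        for m in bot.masks_of(c,t)[:3]:
            P=cloud(c,d,m["region"])
            if len(P): print(c,t,round(m["p"],2),np.round(m["box"]),len(P),np.round(np.median(P,0),3),np.round(P.min(0),3),np.round(P.max(0),3))
s=bot.read_state();print(s)
E
```

```text
pics
scene bay 0.7 [224. 208. 404. 382.] 10467 [0.745 0.145 0.01 ] [ 0.311 -0.265 -0.005] [0.847 0.276 0.179]
scene gate 0.7 [387. 202. 400. 325.] 769 [0.511 0.099 0.103] [ 0.318 -0.182 -0.001] [0.591 0.241 0.179]
scene latch 0.33 [299. 200. 341. 269.] 1368 [ 0.609 -0.067  0.093] [ 0.474 -0.338 -0.004] [ 0.649 -0.048  0.185]
scene knob 0.55 [384. 206. 397. 271.] 380 [0.475 0.037 0.133] [ 0.318 -0.206 -0.004] [0.55  0.171 0.179]
scene knob 0.54 [233. 148. 262. 217.] 1246 [ 0.678 -0.376  0.091] [ 0.575 -0.632 -0.001] [ 0.705 -0.356  0.194]
scene knob 0.39 [387. 202. 400. 328.] 853 [0.511 0.1   0.103] [ 0.344 -0.166 -0.004] [0.598 0.251 0.179]
scene keeper_post 0.72 [300. 201. 338. 271.] 1330 [ 0.609 -0.067  0.095] [ 0.481 -0.338 -0.004] [ 0.649 -0.048  0.185]
scene jar0 0.9 [297. 272. 330. 318.] 1179 [0.711 0.105 0.069] [ 0.623 -0.047  0.008] [0.737 0.123 0.098]
scene jar0 0.74 [325. 292. 358. 345.] 1264 [0.696 0.201 0.073] [ 0.596  0.073 -0.001] [0.751 0.264 0.117]
scene jar0 0.57 [262. 253. 292. 298.] 1117 [ 0.752 -0.008  0.066] [ 0.713 -0.06   0.009] [0.78  0.009 0.099]
scene wine0 
[... 2278 characters left out ...]
4] [ 0.352 -0.512 -0.003] [ 0.494 -0.363  0.125]
{'time': 1.0, 'q': array([ 1.30912700e+00,  2.63870980e-01,  1.60399130e+00,  3.14430447e-05,
        1.27366912e+00, -3.69072889e-02]), 'joint_vel': array([-0.00089448,  0.0011847 ,  0.00198162,  0.00075497,  0.00032672,
       -0.00039325]), 'joint_torque': array([-1.84865712e-03, -5.15089917e+01, -3.67734647e+01, -8.27022632e-05,
        5.53104874e-04, -8.16636060e-06]), 'tool_pos': array([0.15043947, 0.6580333 , 0.231304  ]), 'tcp_rot': array([-3.52324760e-01, -3.12175305e+00, -1.02167767e-04]), 'wrist_force': array([0.19017198, 0.18136025, 0.19522172]), 'torque': array([-0.04572002,  0.04313535,  0.00201268]), 'width': 1.001943072215707}
```

```bash
python3 - <<'E'
import cv2,numpy as np
a=cv2.imread("pics/scene0.png");b=cv2.imread("pics/top0.png")
b2=cv2.resize(b[140:340,190:390],(600,600),interpolation=cv2.INTER_CUBIC)
cv2.imwrite("pics/b2.png",b2)
E
```

```text
(no output)
```

View pics/scene0.png

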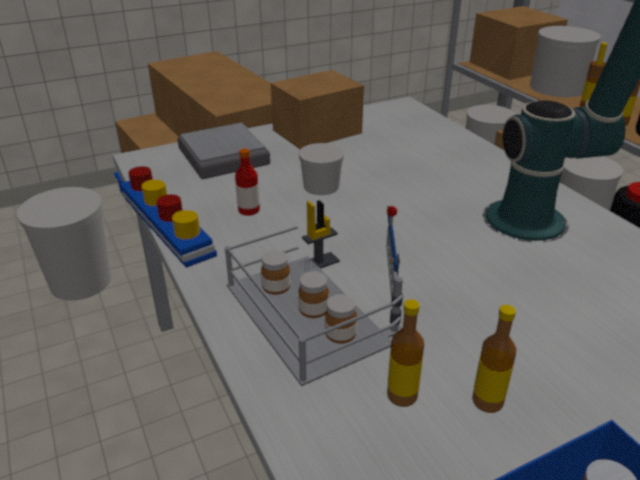

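View pics/b2.png

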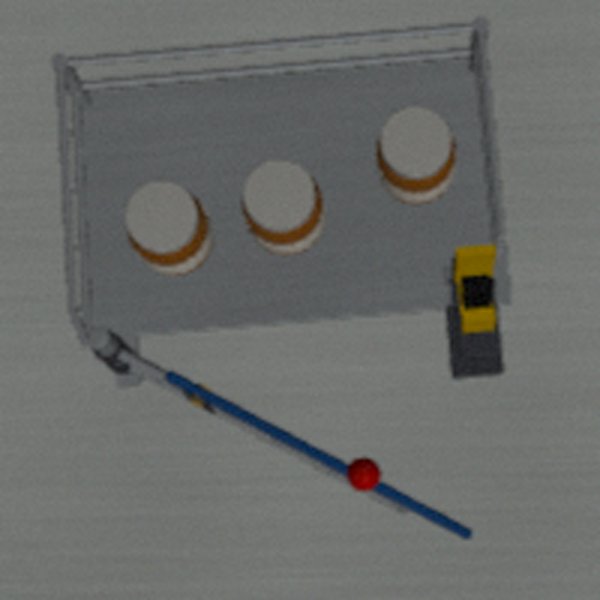

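The top crop shows the gate open with its hinge at crop (112,348), the red knob at (364,474), the bar tip at (467,533), the yellow keeper at (478,285) with the lip nearest the robot at about (478,322), and the black pad at (477,291). The scene view agrees. Next I measure by colour and depth.

```bash
cat > meas.py <<'E'
from h import *
def colmask(im):
    hsv=cv2.cvtColor(im,cv2.COLOR_BGR2HSV); h,s,v=[hsv[...,i].astype(int) for i in range(3)]
    return dict(red=((h<6)|(h>174))&(s>150)&(v>50),blue=(h>100)&(h<122)&(s>110)&(v>30),yel=(h>20)&(h<32)&(s>150)&(v>60),blk=(v<45))
def ball(P):
    f=lambda x:np.linalg.norm(P-x,axis=1)-.013
    from scipy.optimize import least_squares
    return least_squares(f,P.mean(0)-[0,0,.008],loss="soft_l1",f_scale=.002).x
def roi(P,lo,hi): return P[((P>lo)&(P<hi)).all(1)]
E
python3 - <<'E'
from meas import *
for c in("scene","top"):
    im=cv2.imread(f"pics/{c}0.png");d=np.load(f"{c}d.npy");m=colmask(im)
    lo,hi=np.array([.35,-.15,.1]),np.array([.66,.3,.2])
    P=roi(cloud(c,d,m["red"]),lo,hi);print(c,"knob",len(P),ball(P).round(4))
    P=roi(cloud(c,d,m["blue"]),lo,hi);
    if c=="top":
        q=P[:,:2]-P[:,:2].mean(0);a=np.linalg.svd(q)[2][0];t=q@a
        print("bar",len(P),P[t.argmin()].round(3),P[t.argmax()].round(3),"dir",a, np.median(abs(q@[-a[1],a[0]])))
    else: print("bar",len(P),P.min(0).round(3),P.max(0).round(3))
    for n in("yel","blk"):
        P=roi(cloud(c,d,m[n]),lo+[.15,0,0],hi+[0,-.3,0])
        if len(P): 
            print(n,len(P),P.min(0).round(3),P.max(0).round(3))
            for z in(.11,.12,.13,.14,.15,.16,.17,.18):
                q=P[abs(P[:,2]-z)<.005]
                if len(q)>2: print("  z",z,len(q),np.percentile(q,[5,50,95],axis=0)[:,:2].round(3).tolist())
    # bay floor rectangle, rails
    if c=="top":
        v,u=np.mgrid[0:480,0:640]; P=unproj(c,u.astype(float),v.astype(float),d.astype(float)); 
        hi_=(P[...,2]>.13)&(P[...,2]<.16)&(d>0)&(P[...,0]>.5)&(P[...,0]<.9)&(P[...,1]>-.15)&(P[...,1]<.35)
        Q=P[hi_]; print("rails",len(Q)); 
        box=cv2.minAreaRect((Q[:,:2]*1000).astype(np.float32)); print(box,cv2.boxPoints(box).round(0).tolist())
        # floor plate by pixel: posts
        hp=(P[...,2]>.1)&(P[...,2]<.16)&(d>0)&(P[...,0]>.53)&(P[...,0]<.64)&(P[...,1]>.17)&(P[...,1]<.28)
        print("hinge area",P[hp][:, :].mean(0).round(3),P[hp].min(0).round(3),P[hp].max(0).round(3))
E
```

```text
scene knob 62 [0.4612 0.0137 0.1632]
bar 143 [ 0.449 -0.01   0.12 ] [0.55  0.172 0.139]
yel 323 [ 0.582 -0.09   0.1  ] [ 0.635 -0.056  0.185]
  z 0.11 67 [[0.588, -0.076], [0.616, -0.066], [0.633, -0.059]]
  z 0.12 45 [[0.587, -0.081], [0.628, -0.067], [0.634, -0.059]]
  z 0.13 48 [[0.586, -0.081], [0.595, -0.068], [0.633, -0.059]]
  z 0.14 23 [[0.627, -0.077], [0.631, -0.067], [0.634, -0.056]]
  z 0.15 25 [[0.63, -0.079], [0.632, -0.069], [0.633, -0.058]]
  z 0.16 20 [[0.628, -0.08], [0.632, -0.064], [0.633, -0.059]]
  z 0.17 22 [[0.628, -0.078], [0.631, -0.069], [0.633, -0.059]]
  z 0.18 29 [[0.626, -0.082], [0.631, -0.07], [0.634, -0.059]]
blk 157 [ 0.595 -0.083  0.113] [ 0.62 -0.06  0.18]
  z 0.11 9 [[0.596, -0.077], [0.609, -0.069], [0.615, -0.064]]
  z 0.12 32 [[0.6, -0.077], [0.608, -0.068], [0.616, -0.062]]
  z 0.13 22 [[0.6, -0.08], [0.608, -0.066], [0.61, -0.062]]
  z 0.14 21 [[0.601, -0.08], [0.606, -0.068], [0.609, -0.062]]
  z 0.15 17 [[0.602, -0.075], [0.606, -0.067], [0.61, -0.062]]
  z 0.16 20 [[0.603, -0.079], [0.608, -0.069], [0.609, -0.062]]
  z 0.17 21 [[0.602, -0
[... 906 characters left out ...]
19, -0.066]]
  z 0.12 9 [[0.594, -0.085], [0.611, -0.077], [0.618, -0.066]]
  z 0.13 8 [[0.593, -0.083], [0.594, -0.074], [0.598, -0.066]]
  z 0.14 8 [[0.593, -0.085], [0.594, -0.073], [0.599, -0.066]]
  z 0.15 10 [[0.594, -0.086], [0.594, -0.078], [0.595, -0.068]]
  z 0.16 7 [[0.594, -0.085], [0.595, -0.079], [0.595, -0.068]]
  z 0.17 15 [[0.593, -0.085], [0.601, -0.074], [0.604, -0.067]]
  z 0.18 33 [[0.593, -0.085], [0.597, -0.078], [0.603, -0.067]]
rails 255
((553.7904052734375, 63.24247741699219), (97.69335174560547, 322.7998046875), 8.475446701049805) [[482.0, 216.0], [529.0, -104.0], [626.0, -89.0], [578.0, 230.0]]
hinge area [0.579 0.224 0.116] [0.54  0.172 0.1  ] [0.639 0.254 0.153]
```

```bash
python3 -m inch '[{"dx":-0.02,"dy":-0.025,"az":5},{"dx":-0.05,"dy":-0.063,"az":12},{"dx":-0.08,"dy":-0.101,"az":19},{"dx":-0.11,"dy":-0.139,"az":26},{"dx":-0.14,"dy":-0.177,"az":33},{"dx":-0.17,"dy":-0.215,"az":40},{"dx":-0.2,"dy":-0.253,"az":47},{"dx":-0.23,"dy":-0.291,"az":54},{"dx":-0.26,"dy":-0.328,"az":61},{"dx":-0.29,"dy":-0.366,"az":68},{"dx":-0.32,"dy":-0.404,"az":76},{"dx":-0.35,"dy":-0.442,"az":84},{"dx":-0.38,"dy":-0.48,"az":91},{"dx":-0.41,"dy":-0.518,"az":98},{"dx":-0.43,"dy":-0.543,"az":103},{"dx":-0.44,"dy":-0.556,"az":105.5},{"dx":-0.443,"dy":-0.559,"az":106},{"dx":-0.443,"dy":-0.559,"az":106},{"dx":-0.443,"dy":-0.559,"az":106}]' 30
cat > look.py <<'E'
from meas import *
import sys
n=sys.argv[1]
s=bot.read_state();M=R.from_rotvec(s["tcp_rot"]).as_matrix()
print("t",s["time"],"tcp",s["tool_pos"].round(4),"F",s["wrist_force"].round(2),"w",round(s["width"],3));print(M.round(3))
for c in("scene","top"):
    im,d=bot.read_camera(c);cv2.imwrite(f"pics/{c}{n}.png",im)
    P=cloud(c,d,colmask(im)["red"]);P=roi(P,[.35,-.15,.1],[.68,.2,.25])
    if len(P)>10:
        k=ball(P);print(c,"knob",len(P),k.round(4),"rel tool",((k-s["tool_pos"])@M).round(4))
E
python3 look.py 1
```

```text
t 1.0 tcp [0.1504 0.658  0.2313] F [0.19 0.18 0.2 ] w 1.002
[[-0.975  0.223 -0.   ]
 [ 0.223  0.975  0.   ]
 [ 0.     0.    -1.   ]]
scene knob 62 [0.4614 0.014  0.1644] rel tool [-0.4467 -0.5585  0.0669]
top knob 85 [0.4566 0.0143 0.1625] rel tool [-0.442  -0.5593  0.0687]invalid input at $[0]: expected keys dx, dy, dz, ax, ay, az, fingers
```

```bash
python3 -m inch '[{"dx":-0.02,"dy":-0.025,"dz":0,"ax":0,"ay":0,"az":5,"fingers":1},{"dx":-0.05,"dy":-0.063,"dz":0,"ax":0,"ay":0,"az":12,"fingers":1},{"dx":-0.08,"dy":-0.101,"dz":0,"ax":0,"ay":0,"az":19,"fingers":1},{"dx":-0.11,"dy":-0.139,"dz":0,"ax":0,"ay":0,"az":26,"fingers":1},{"dx":-0.14,"dy":-0.177,"dz":0,"ax":0,"ay":0,"az":33,"fingers":1},{"dx":-0.17,"dy":-0.215,"dz":0,"ax":0,"ay":0,"az":40,"fingers":1},{"dx":-0.2,"dy":-0.253,"dz":0,"ax":0,"ay":0,"az":47,"fingers":1},{"dx":-0.23,"dy":-0.291,"dz":0,"ax":0,"ay":0,"az":54,"fingers":1},{"dx":-0.26,"dy":-0.328,"dz":0,"ax":0,"ay":0,"az":61,"fingers":1},{"dx":-0.29,"dy":-0.366,"dz":0,"ax":0,"ay":0,"az":68,"fingers":1},{"dx":-0.32,"dy":-0.404,"dz":0,"ax":0,"ay":0,"az":76,"fingers":1},{"dx":-0.35,"dy":-0.442,"dz":0,"ax":0,"ay":0,"az":84,"fingers":1},{"dx":-0.38,"dy":-0.48,"dz":0,"ax":0,"ay":0,"az":91,"fingers":1},{"dx":-0.41,"dy":-0.518,"dz":0,"ax":0,"ay":0,"az":98,"fingers":1},{"dx":-0.43,"dy":-0.543,"dz":0,"ax":0,"ay":0,"az":103,"fingers":1},{"dx":-0.444,"dy":-0.559,"dz":0,"ax":0,"ay":0,"az":106,"fingers":1},{"dx":-0.444,"dy":-0.559,"dz":0,"ax":0,"ay":0,"az":106,"fingers":1},{"dx":-0.444,"dy":-0.559,"dz":0,"ax":0,"ay":0,"az":106,"fingers":1}]' 30
python3 look.py 1; python3 - <<'E'
import cv2
a=cv2.imread("pics/scene1.png")
cv2.imwrite("pics/s1.png",cv2.resize(a[120:320,280:480],(600,600),interpolation=cv2.INTER_CUBIC))
E
```

```text
time: 3.35
tool_pos: [0.4584, 0.0145, 0.2312]
tcp_rot: [-2.704, -1.598, 0.0]
wrist_force: [0.1, 0.7, 0.6]
width: 1.004
t 3.35 tcp [0.4584 0.0145 0.2312] F [0.13 0.72 0.61] w 1.004
[[ 0.483  0.876 -0.   ]
 [ 0.876 -0.483  0.   ]
 [ 0.    -0.001 -1.   ]]
scene knob 62 [0.461  0.0146 0.1628] rel tool [0.0014 0.0023 0.0685]
```

View pics/s1.png

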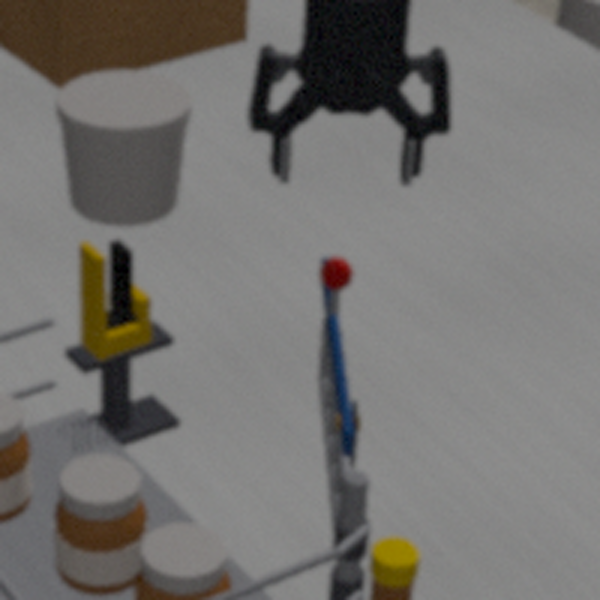

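The jaws straddle the knob (knob at crop (337,272), jaws at x 283 and 410). Now I descend, then close.

```bash
python3 -m inch '[{"dx":0,"dy":0,"dz":0.01,"ax":0,"ay":0,"az":0,"fingers":1},{"dx":0,"dy":0.001,"dz":0.03,"ax":0,"ay":0,"az":0,"fingers":1},{"dx":0,"dy":0.001,"dz":0.05,"ax":0,"ay":0,"az":0,"fingers":1},{"dx":0,"dy":0.001,"dz":0.07,"ax":0,"ay":0,"az":0,"fingers":1},{"dx":0,"dy":0.001,"dz":0.082,"ax":0,"ay":0,"az":0,"fingers":1},{"dx":0,"dy":0.001,"dz":0.087,"ax":0,"ay":0,"az":0,"fingers":1},{"dx":0,"dy":0.001,"dz":0.087,"ax":0,"ay":0,"az":0,"fingers":0.3},{"dx":0,"dy":0.001,"dz":0.087,"ax":0,"ay":0,"az":0,"fingers":0},{"dx":0,"dy":0.001,"dz":0.087,"ax":0,"ay":0,"az":0,"fingers":-0.2},{"dx":0,"dy":0.001,"dz":0.087,"ax":0,"ay":0,"az":0,"fingers":-0.4},{"dx":0,"dy":0.001,"dz":0.087,"ax":0,"ay":0,"az":0,"fingers":-0.6},{"dx":0,"dy":0.001,"dz":0.087,"ax":0,"ay":0,"az":0,"fingers":-0.8},{"dx":0,"dy":0.001,"dz":0.087,"ax":0,"ay":0,"az":0,"fingers":-1},{"dx":0,"dy":0.001,"dz":0.087,"ax":0,"ay":0,"az":0,"fingers":-1},{"dx":0,"dy":0.001,"dz":0.087,"ax":0,"ay":0,"az":0,"fingers":-1}]' 40
python3 look.py 2
```

```text
time: 5.32
tool_pos: [0.4597, 0.0143, 0.145]
tcp_rot: [2.704, 1.599, 0.001]
wrist_force: [-0.8, -0.9, 5.0]
width: 0.277
t 5.325 tcp [0.4597 0.0143 0.145 ] F [-0.82 -0.87  5.03] w 0.277
[[ 0.482  0.876  0.001]
 [ 0.876 -0.482  0.   ]
 [ 0.001  0.001 -1.   ]]
scene knob 71 [0.4604 0.015  0.1628] rel tool [ 0.0009  0.0003 -0.0178]
```

```bash
python3 -m inch '[{"dx":0.001,"dy":0,"dz":-0.003,"ax":0,"ay":0,"az":0,"fingers":-1},{"dx":0.002,"dy":0,"dz":-0.007,"ax":0,"ay":0,"az":0,"fingers":-1},{"dx":0.004,"dy":0,"dz":-0.011,"ax":0,"ay":0,"az":0,"fingers":-1},{"dx":0.006,"dy":0,"dz":-0.015,"ax":0,"ay":0,"az":0,"fingers":-1},{"dx":0.007,"dy":0,"dz":-0.019,"ax":0,"ay":0,"az":0,"fingers":-1},{"dx":0.009,"dy":0,"dz":-0.023,"ax":0,"ay":0,"az":0,"fingers":-1},{"dx":0.0105,"dy":0,"dz":-0.027,"ax":0,"ay":0,"az":0,"fingers":-1},{"dx":0.012,"dy":0,"dz":-0.031,"ax":0,"ay":0,"az":0,"fingers":-1},{"dx":0.012,"dy":0,"dz":-0.031,"ax":0,"ay":0,"az":0,"fingers":-1},{"dx":0.012,"dy":0,"dz":-0.031,"ax":0,"ay":0,"az":0,"fingers":-1}]'
python3 look.py 3; python3 - <<'E'
import cv2
a=cv2.imread("pics/scene3.png")
cv2.imwrite("pics/s3.png",cv2.resize(a[170:320,300:450],(600,600),interpolation=cv2.INTER_CUBIC))
E
```

```text
time: 6.68
tool_pos: [0.466, 0.0252, 0.1761]
tcp_rot: [2.704, 1.599, 0.004]
wrist_force: [1.7, -0.2, -3.5]
width: 0.279
t 6.675 tcp [0.466  0.0252 0.1761] F [ 1.71 -0.21 -3.54] w 0.279
[[ 0.482  0.876  0.002]
 [ 0.876 -0.482  0.001]
 [ 0.002  0.002 -1.   ]]
scene knob 76 [0.4667 0.0243 0.194 ] rel tool [-0.0004  0.0012 -0.0179]
```

View pics/s3.png

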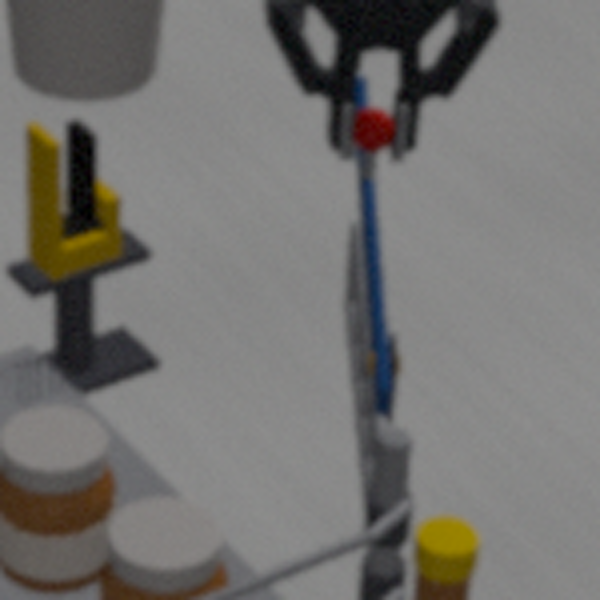

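The bar is lifted: the knob is at z 0.194, so latch ≈ 0.17, with the bar tip visible above the jaws. Now I swing the gate along the hinge arc, stopping short of the pad.

```bash
python3 -m inch '[{"dx":0,"dy":0.004,"dz":0,"ax":0,"ay":0,"az":-1,"fingers":-1},{"dx":0.0005,"dy":0.0118,"dz":0,"ax":0,"ay":0,"az":-3,"fingers":-1},{"dx":0.0009,"dy":0.0196,"dz":0,"ax":0,"ay":0,"az":-5,"fingers":-1},{"dx":0.0017,"dy":0.0275,"dz":0,"ax":0,"ay":0,"az":-7,"fingers":-1},{"dx":0.0028,"dy":0.0352,"dz":0,"ax":0,"ay":0,"az":-9,"fingers":-1},{"dx":0.0041,"dy":0.043,"dz":0,"ax":0,"ay":0,"az":-11,"fingers":-1},{"dx":0.0058,"dy":0.0507,"dz":0,"ax":0,"ay":0,"az":-13,"fingers":-1},{"dx":0.0077,"dy":0.0583,"dz":0,"ax":0,"ay":0,"az":-15,"fingers":-1},{"dx":0.0098,"dy":0.0659,"dz":0,"ax":0,"ay":0,"az":-17,"fingers":-1},{"dx":0.0123,"dy":0.0734,"dz":0,"ax":0,"ay":0,"az":-19,"fingers":-1},{"dx":0.015,"dy":0.0807,"dz":0,"ax":0,"ay":0,"az":-21,"fingers":-1},{"dx":0.0179,"dy":0.088,"dz":0,"ax":0,"ay":0,"az":-23,"fingers":-1},{"dx":0.0211,"dy":0.0952,"dz":0,"ax":0,"ay":0,"az":-25,"fingers":-1},{"dx":0.0246,"dy":0.1023,"dz":0,"ax":0,"ay":0,"az":-27,"fingers":-1},{"dx":0.0264,"dy":0.1058,"dz":0,"ax":0,"ay":0,"az":-28,"fingers":-1},{"dx":0.0264,"dy":0.1058,"dz":0,"ax":0,"ay":0,"az":-28,"fingers":-1},{"dx":0.0264,"dy":0.1058,"dz":0,"ax":0,"ay":0,"az":-28,"fingers":-1}]'
python3 look.py 4; python3 - <<'E'
import cv2
a=cv2.imread("pics/scene4.png")
cv2.imwrite("pics/s4.png",cv2.resize(a[170:320,280:430],(600,600),interpolation=cv2.INTER_CUBIC))
E
```

```text
time: 8.9
tool_pos: [0.5716, -0.0026, 0.1763]
tcp_rot: [2.236, 2.205, 0.004]
wrist_force: [0.8, 0.3, -3.7]
width: 0.276
t 8.9 tcp [ 0.5716 -0.0026  0.1763] F [ 0.78  0.29 -3.66] w 0.276
[[ 0.014  1.     0.003]
 [ 1.    -0.014  0.001]
 [ 0.001  0.003 -1.   ]]
scene knob 68 [ 0.5713 -0.0033  0.1947] rel tool [-0.0006 -0.0002 -0.0184]
```

View pics/s4.png

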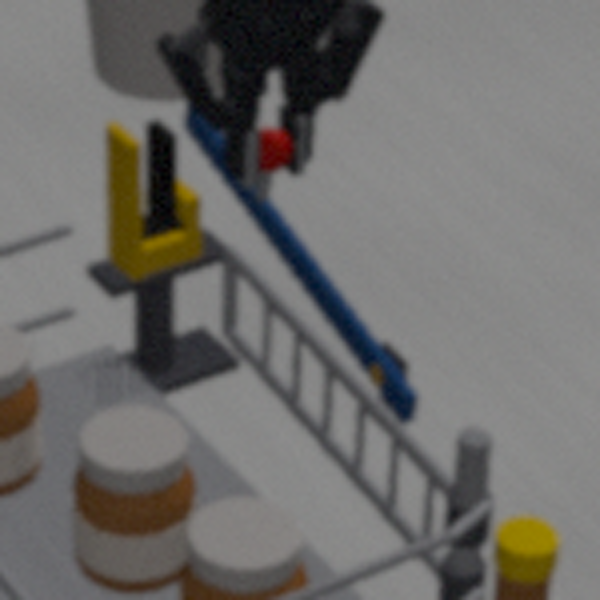

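The gate is nearly shut, with the raised bar about 2 cm in front of the lip (tip at crop (195,115), pad at (160,180)). From here I creep in and watch Fx.

```bash
python3 -m inch '[{"dx":0,"dy":0.002,"dz":0,"ax":0,"ay":0,"az":-0.5,"fingers":-1},{"dx":0,"dy":0.0039,"dz":0,"ax":0,"ay":0,"az":-1,"fingers":-1},{"dx":0.0001,"dy":0.0059,"dz":0,"ax":0,"ay":0,"az":-1.5,"fingers":-1},{"dx":0.0001,"dy":0.0079,"dz":0,"ax":0,"ay":0,"az":-2,"fingers":-1},{"dx":0.0002,"dy":0.0098,"dz":0,"ax":0,"ay":0,"az":-2.5,"fingers":-1},{"dx":0.0003,"dy":0.0118,"dz":0,"ax":0,"ay":0,"az":-3,"fingers":-1},{"dx":0.0004,"dy":0.0138,"dz":0,"ax":0,"ay":0,"az":-3.5,"fingers":-1},{"dx":0.0004,"dy":0.0138,"dz":0,"ax":0,"ay":0,"az":-3.5,"fingers":-1},{"dx":0.0004,"dy":0.0138,"dz":0,"ax":0,"ay":0,"az":-3.5,"fingers":-1}]'
python3 -m inch '[{"dx":0,"dy":0.001,"dz":0,"ax":0,"ay":0,"az":-0.25,"fingers":-1},{"dx":0,"dy":0.002,"dz":0,"ax":0,"ay":0,"az":-0.5,"fingers":-1},{"dx":0,"dy":0.002,"dz":0,"ax":0,"ay":0,"az":-0.5,"fingers":-1}]'
python3 -m inch '[{"dx":0,"dy":0.001,"dz":0,"ax":0,"ay":0,"az":-0.25,"fingers":-1},{"dx":0,"dy":0.002,"dz":0,"ax":0,"ay":0,"az":-0.5,"fingers":-1},{"dx":0,"dy":0.002,"dz":0,"ax":0,"ay":0,"az":-0.5,"fingers":-1}]'
```

```text
time: 10.12
tool_pos: [0.5855, -0.0024, 0.1765]
tcp_rot: [2.168, 2.272, 0.005]
wrist_force: [0.9, -0.2, -2.6]
width: 0.277
time: 10.5
tool_pos: [0.5875, -0.0023, 0.1765]
tcp_rot: [2.158, 2.281, 0.005]
wrist_force: [-0.1, -0.1, -3.3]
width: 0.277
time: 10.88
tool_pos: [0.5896, -0.0021, 0.1764]
tcp_rot: [2.147, 2.291, 0.005]
wrist_force: [-0.6, -0.4, -2.3]
width: 0.28
```

```bash
python3 -m inch '[{"dx":0,"dy":0.001,"dz":0,"ax":0,"ay":0,"az":-0.25,"fingers":-1},{"dx":0,"dy":0.0015,"dz":0,"ax":0,"ay":0,"az":-0.4,"fingers":-1},{"dx":0,"dy":0.0015,"dz":0,"ax":0,"ay":0,"az":-0.4,"fingers":-1}]'
python3 -m inch '[{"dx":0,"dy":0.001,"dz":0,"ax":0,"ay":0,"az":-0.25,"fingers":-1},{"dx":0,"dy":0.0015,"dz":0,"ax":0,"ay":0,"az":-0.4,"fingers":-1},{"dx":0,"dy":0.0015,"dz":0,"ax":0,"ay":0,"az":-0.4,"fingers":-1}]'
python3 look.py 5; python3 - <<'E'
import cv2
a=cv2.imread("pics/scene5.png")
cv2.imwrite("pics/s5.png",cv2.resize(a[180:280,280:380],(600,600),interpolation=cv2.INTER_CUBIC))
E
```

```text
time: 11.25
tool_pos: [0.5904, -0.0021, 0.1764]
tcp_rot: [2.14, 2.299, 0.003]
wrist_force: [-5.6, -0.7, -0.1]
width: 0.274
time: 11.62
tool_pos: [0.591, -0.002, 0.1764]
tcp_rot: [-2.132, -2.306, -0.001]
wrist_force: [-5.9, 0.4, 0.7]
width: 0.276
t 11.625 tcp [ 0.591  -0.002   0.1764] F [-5.86  0.37  0.65] w 0.276
[[-0.078  0.997 -0.   ]
 [ 0.997  0.078  0.001]
 [ 0.001 -0.    -1.   ]]
scene knob 68 [ 0.5911 -0.0023  0.1946] rel tool [-0.0003  0.0001 -0.0182]
```

View pics/s5.png

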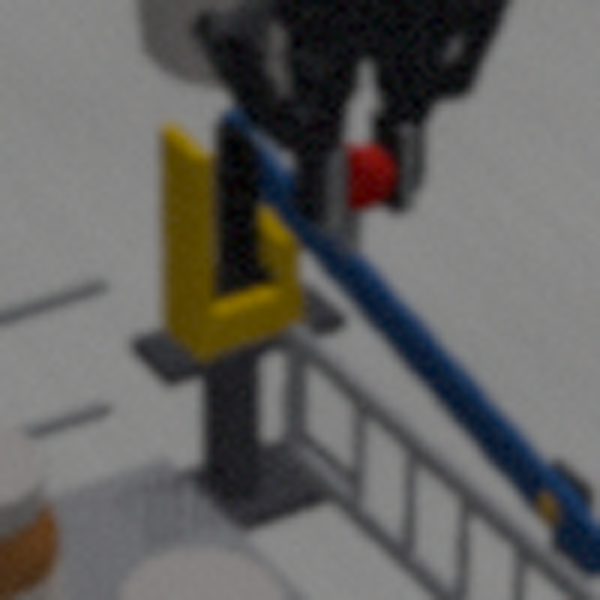

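The bar is against the pad, above the lip, at Fx −5.9 N (pad at crop (240,200), lip at (280,250)). Next I push about 5 mm deeper, aiming for Fx ≈ −16 N.

```bash
python3 -m inch '[{"dx":0,"dy":0.001,"dz":0,"ax":0,"ay":0,"az":-0.2,"fingers":-1},{"dx":0,"dy":0.0015,"dz":0,"ax":0,"ay":0,"az":-0.3,"fingers":-1},{"dx":0,"dy":0.002,"dz":0,"ax":0,"ay":0,"az":-0.4,"fingers":-1},{"dx":0,"dy":0.0025,"dz":0,"ax":0,"ay":0,"az":-0.5,"fingers":-1},{"dx":0,"dy":0.003,"dz":0,"ax":0,"ay":0,"az":-0.6,"fingers":-1},{"dx":0,"dy":0.0035,"dz":0,"ax":0,"ay":0,"az":-0.7,"fingers":-1},{"dx":0,"dy":0.0035,"dz":0,"ax":0,"ay":0,"az":-0.7,"fingers":-1},{"dx":0,"dy":0.0035,"dz":0,"ax":0,"ay":0,"az":-0.7,"fingers":-1}]'; python3 look.py 6
```

```text
time: 12.72
tool_pos: [0.5923, -0.0019, 0.1763]
tcp_rot: [-2.116, -2.317, 0.004]
wrist_force: [-9.6, -2.3, 4.0]
width: 0.278
t 12.725 tcp [ 0.5923 -0.0019  0.1763] F [-9.62 -2.29  4.04] w 0.278
[[-0.09   0.996 -0.005]
 [ 0.996  0.09   0.001]
 [ 0.001 -0.005 -1.   ]]
scene knob 68 [ 0.5916 -0.0021  0.1943] rel tool [-0.0001 -0.0009 -0.0179]
```

```bash
python3 -m inch '[{"dx":0,"dy":0.0025,"dz":0,"ax":0,"ay":0,"az":-0.1,"fingers":-1},{"dx":0,"dy":0.003,"dz":0,"ax":0,"ay":0,"az":-0.2,"fingers":-1},{"dx":0,"dy":0.0035,"dz":0,"ax":0,"ay":0,"az":-0.3,"fingers":-1},{"dx":0,"dy":0.004,"dz":0,"ax":0,"ay":0,"az":-0.4,"fingers":-1},{"dx":0,"dy":0.0045,"dz":0,"ax":0,"ay":0,"az":-0.5,"fingers":-1},{"dx":0,"dy":0.005,"dz":0,"ax":0,"ay":0,"az":-0.5,"fingers":-1},{"dx":0,"dy":0.0055,"dz":0,"ax":0,"ay":0,"az":-0.6,"fingers":-1},{"dx":0,"dy":0.0055,"dz":0,"ax":0,"ay":0,"az":-0.6,"fingers":-1},{"dx":0,"dy":0.0055,"dz":0,"ax":0,"ay":0,"az":-0.6,"fingers":-1}]'; python3 look.py 7
```

```text
time: 13.95
tool_pos: [0.594, -0.0018, 0.1763]
tcp_rot: [-2.101, -2.323, 0.014]
wrist_force: [-14.8, -2.1, 7.2]
width: 0.272
t 13.95 tcp [ 0.594  -0.0018  0.1763] F [-14.83  -2.13   7.18] w 0.272
[[-0.1    0.995 -0.013]
 [ 0.995  0.1    0.   ]
 [ 0.002 -0.013 -1.   ]]
scene knob 69 [ 0.594  -0.0018  0.1952] rel tool [-0.     -0.0002 -0.019 ]
```

```bash
python3 -m inch '[{"dx":0,"dy":0.0042,"dz":0,"ax":0,"ay":0,"az":0,"fingers":-1},{"dx":-0.001,"dy":0.0042,"dz":0.002,"ax":0,"ay":0,"az":0,"fingers":-1},{"dx":-0.002,"dy":0.0042,"dz":0.004,"ax":0,"ay":0,"az":0,"fingers":-1},{"dx":-0.003,"dy":0.0042,"dz":0.006,"ax":0,"ay":0,"az":0,"fingers":-1},{"dx":-0.0037,"dy":0.0042,"dz":0.008,"ax":0,"ay":0,"az":0,"fingers":-1},{"dx":-0.0045,"dy":0.0042,"dz":0.01,"ax":0,"ay":0,"az":0,"fingers":-1},{"dx":-0.0054,"dy":0.0042,"dz":0.012,"ax":0,"ay":0,"az":0,"fingers":-1},{"dx":-0.0062,"dy":0.0042,"dz":0.014,"ax":0,"ay":0,"az":0,"fingers":-1},{"dx":-0.007,"dy":0.0042,"dz":0.016,"ax":0,"ay":0,"az":0,"fingers":-1},{"dx":-0.0078,"dy":0.0042,"dz":0.018,"ax":0,"ay":0,"az":0,"fingers":-1},{"dx":-0.0078,"dy":0.0042,"dz":0.018,"ax":0,"ay":0,"az":0,"fingers":-1}]'; python3 look.py 8; python3 - <<'E'
import cv2
a=cv2.imread("pics/scene8.png")
cv2.imwrite("pics/s8.png",cv2.resize(a[180:280,280:380],(600,600),interpolation=cv2.INTER_CUBIC))
E
```

```text
time: 15.42
tool_pos: [0.5944, -0.0091, 0.1584]
tcp_rot: [-2.095, -2.318, 0.023]
wrist_force: [-17.5, -0.7, 10.1]
width: 0.271
t 15.425 tcp [ 0.5944 -0.0091  0.1584] F [-17.46  -0.73  10.08] w 0.271
[[-0.101  0.995 -0.022]
 [ 0.995  0.101  0.   ]
 [ 0.003 -0.022 -1.   ]]
scene knob 69 [ 0.5945 -0.0101  0.1777] rel tool [-0.001  -0.0004 -0.0193]
```

View pics/s8.png

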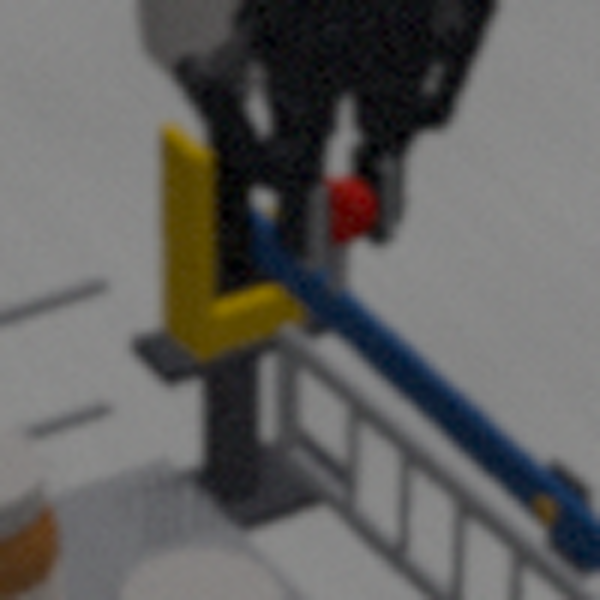

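The bar is below the lip top (latch ≈ 0.045, knob z ≈ 0.177) and behind the lip. I finish lowering.

```bash
python3 -m inch '[{"dx":0,"dy":0.0038,"dz":0.001,"ax":0,"ay":0,"az":0,"fingers":-1},{"dx":-0.0005,"dy":0.0038,"dz":0.002,"ax":0,"ay":0,"az":0,"fingers":-1},{"dx":-0.001,"dy":0.0038,"dz":0.003,"ax":0,"ay":0,"az":0,"fingers":-1},{"dx":-0.0014,"dy":0.0038,"dz":0.004,"ax":0,"ay":0,"az":0,"fingers":-1},{"dx":-0.0018,"dy":0.0038,"dz":0.005,"ax":0,"ay":0,"az":0,"fingers":-1},{"dx":-0.0021,"dy":0.0038,"dz":0.006,"ax":0,"ay":0,"az":0,"fingers":-1},{"dx":-0.0021,"dy":0.0038,"dz":0.0065,"ax":0,"ay":0,"az":0,"fingers":-1},{"dx":-0.0021,"dy":0.0038,"dz":0.0065,"ax":0,"ay":0,"az":0,"fingers":-1}]'; python3 look.py 9
```

```text
time: 16.52
tool_pos: [0.5946, -0.011, 0.1527]
tcp_rot: [-2.09, -2.315, 0.032]
wrist_force: [-17.9, -2.3, 10.0]
width: 0.274
t 16.525 tcp [ 0.5946 -0.011   0.1527] F [-17.92  -2.33  10.  ] w 0.274
[[-0.102  0.994 -0.03 ]
 [ 0.995  0.102 -0.   ]
 [ 0.003 -0.03  -1.   ]]
scene knob 62 [ 0.5944 -0.0124  0.1721] rel tool [-0.0013 -0.0009 -0.0194]
```

```bash
python3 -m inch '[{"dx":0,"dy":0.0036,"dz":0.0005,"ax":0,"ay":0,"az":0,"fingers":-1},{"dx":-0.0003,"dy":0.0036,"dz":0.001,"ax":0,"ay":0,"az":0,"fingers":-1},{"dx":-0.0005,"dy":0.0036,"dz":0.0015,"ax":0,"ay":0,"az":0,"fingers":-1},{"dx":-0.0006,"dy":0.0036,"dz":0.002,"ax":0,"ay":0,"az":0,"fingers":-1},{"dx":-0.0006,"dy":0.0036,"dz":0.002,"ax":0,"ay":0,"az":0,"fingers":-1}]'; python3 look.py 10
python3 -m inch '[{"dx":0,"dy":0.003,"dz":0,"ax":0,"ay":0,"az":0,"fingers":-1},{"dx":0,"dy":0.002,"dz":0,"ax":0,"ay":0,"az":0,"fingers":-1},{"dx":0,"dy":0.0015,"dz":0,"ax":0,"ay":0,"az":0,"fingers":-1},{"dx":0,"dy":0.001,"dz":0,"ax":0,"ay":0,"az":0,"fingers":-1},{"dx":0,"dy":0.0005,"dz":0,"ax":0,"ay":0,"az":0,"fingers":-1},{"dx":0,"dy":0,"dz":0,"ax":0,"ay":0,"az":0,"fingers":-1},{"dx":0,"dy":-0.0005,"dz":0,"ax":0,"ay":0,"az":0,"fingers":-1},{"dx":0,"dy":-0.001,"dz":0,"ax":0,"ay":0,"az":0,"fingers":-1},{"dx":0,"dy":-0.001,"dz":0,"ax":0,"ay":0,"az":0,"fingers":-1}]'; python3 look.py 11
```

```text
time: 17.25
tool_pos: [0.5944, -0.0113, 0.152]
tcp_rot: [-2.086, -2.311, 0.04]
wrist_force: [-17.6, -1.0, 13.8]
width: 0.275
t 17.25 tcp [ 0.5944 -0.0113  0.152 ] F [-17.64  -1.05  13.75] w 0.275
[[-0.102  0.994 -0.038]
 [ 0.995  0.102 -0.   ]
 [ 0.004 -0.038 -0.999]]
scene knob 66 [ 0.5944 -0.0127  0.1703] rel tool [-0.0013 -0.0009 -0.0183]
time: 18.48
tool_pos: [0.5921, -0.0115, 0.1522]
tcp_rot: [-2.086, -2.308, 0.042]
wrist_force: [-8.3, -0.9, 2.0]
width: 0.276
t 18.475 tcp [ 0.5921 -0.0115  0.1522] F [-8.26 -0.86  2.02] w 0.276
[[-0.101  0.994 -0.041]
 [ 0.995  0.101  0.   ]
 [ 0.004 -0.04  -0.999]]
scene knob 69 [ 0.5924 -0.0122  0.1714] rel tool [-0.0007 -0.0006 -0.0192]
```

```bash
python3 -m inch '[{"dx":0,"dy":0.0008,"dz":0,"ax":0,"ay":0,"az":0,"fingers":-1},{"dx":0,"dy":0.0004,"dz":0.0005,"ax":0,"ay":0,"az":0,"fingers":-1},{"dx":0,"dy":0,"dz":0.0005,"ax":0,"ay":0,"az":0,"fingers":-1},{"dx":0,"dy":-0.0004,"dz":0.001,"ax":0,"ay":0,"az":0,"fingers":-1},{"dx":0,"dy":-0.0008,"dz":0.001,"ax":0,"ay":0,"az":0,"fingers":-1},{"dx":0,"dy":-0.0008,"dz":0.001,"ax":0,"ay":0,"az":0,"fingers":-1}]'; python3 look.py 12; python3 - <<'E'
import cv2
a=cv2.imread("pics/scene12.png")
cv2.imwrite("pics/s12.png",cv2.resize(a[180:280,280:380],(600,600),interpolation=cv2.INTER_CUBIC))
E
```

```text
time: 19.32
tool_pos: [0.592, -0.0115, 0.1521]
tcp_rot: [-2.087, -2.309, 0.04]
wrist_force: [-3.8, -0.1, 5.1]
width: 0.278
t 19.325 tcp [ 0.592  -0.0115  0.1521] F [-3.77 -0.09  5.1 ] w 0.278
[[-0.101  0.994 -0.039]
 [ 0.995  0.101  0.   ]
 [ 0.004 -0.039 -0.999]]
scene knob 67 [ 0.5918 -0.0129  0.1708] rel tool [-0.0013 -0.0011 -0.0187]
```

View pics/s12.png

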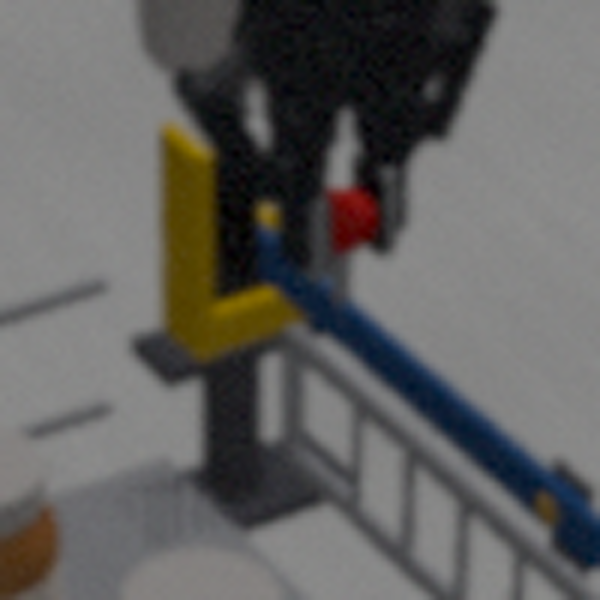

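The bar lies behind the yellow lip on the notch floor; the lip top at (268,215) stands above it. The lip now carries the load, since x stayed put as Fx eased. Release and retreat upwards.

```bash
python3 -m inch '[{"dx":0,"dy":-0.0004,"dz":0.0005,"ax":0,"ay":0,"az":0,"fingers":-0.4},{"dx":0,"dy":-0.0004,"dz":0,"ax":0,"ay":0,"az":0,"fingers":-0.3},{"dx":0,"dy":-0.0004,"dz":0,"ax":0,"ay":0,"az":0,"fingers":-0.1},{"dx":0,"dy":0,"dz":0,"ax":0,"ay":0,"az":0,"fingers":0.1},{"dx":0,"dy":0,"dz":0,"ax":0,"ay":0,"az":0,"fingers":0.4},{"dx":0,"dy":0,"dz":0,"ax":0,"ay":0,"az":0,"fingers":0.4},{"dx":0,"dy":0,"dz":0,"ax":0,"ay":0,"az":0,"fingers":0.4},{"dx":0,"dy":0,"dz":0,"ax":0,"ay":0,"az":0,"fingers":0.4}]'; python3 look.py 13
```

```text
time: 20.42
tool_pos: [0.592, -0.0115, 0.1521]
tcp_rot: [-2.086, -2.309, 0.04]
wrist_force: [0.2, 0.2, 1.0]
width: 0.699
t 20.425 tcp [ 0.592  -0.0115  0.1521] F [0.22 0.25 0.97] w 0.699
[[-0.101  0.994 -0.039]
 [ 0.995  0.101  0.   ]
 [ 0.004 -0.039 -0.999]]
scene knob 64 [ 0.5919 -0.0125  0.1717] rel tool [-0.001  -0.001  -0.0196]
```

```bash
python3 -m inch '[{"dx":0,"dy":0,"dz":-0.01,"ax":0,"ay":0,"az":0,"fingers":0.4},{"dx":0,"dy":0.0008,"dz":-0.025,"ax":0,"ay":0,"az":0,"fingers":0.4},{"dx":0,"dy":-0.002,"dz":-0.045,"ax":0,"ay":0,"az":0,"fingers":0.4},{"dx":0,"dy":-0.004,"dz":-0.07,"ax":0,"ay":0,"az":0,"fingers":0.4},{"dx":0,"dy":-0.03,"dz":-0.11,"ax":0,"ay":0,"az":0,"fingers":0.4},{"dx":0,"dy":-0.08,"dz":-0.13,"ax":0,"ay":0,"az":0,"fingers":0.4},{"dx":0,"dy":-0.13,"dz":-0.13,"ax":0,"ay":0,"az":0,"fingers":0.4},{"dx":0,"dy":-0.15,"dz":-0.13,"ax":0,"ay":0,"az":0,"fingers":0.4},{"dx":0,"dy":-0.15,"dz":-0.13,"ax":0,"ay":0,"az":0,"fingers":0.4}]'; python3 look.py 14; python3 - <<'E'
from meas import *
for c in("scene","top"):
    for i in range(4):
        im,d=bot.read_camera(c);P=roi(cloud(c,d,colmask(im)["red"]),[.35,-.15,.1],[.68,.2,.25])
        B=roi(cloud(c,d,colmask(im)["blue"]),[.5,-.15,.1],[.68,.2,.16])
        print(c,len(P),ball(P).round(4) if len(P)>10 else "", len(B))
    if len(B)>20:
        for y in np.arange(-.1,.16,.03):
            q=B[abs(B[:,1]-y)<.012]
            if len(q)>3: print(round(y,2),np.median(q,0).round(4),q[:,2].max().round(4))
a=cv2.imread("pics/scene14.png");b=cv2.imread("pics/top14.png")
f=lambda x:cv2.resize(x,(400,400),interpolation=cv2.INTER_CUBIC)
cv2.imwrite("pics/s14.png",np.hstack([f(a[180:280,280:380]),f(b[200:280,280:360])]))
E
```

```text
time: 21.65
tool_pos: [0.4474, -0.0268, 0.2899]
tcp_rot: [-2.089, -2.311, 0.037]
wrist_force: [0.1, 0.6, -0.5]
width: 0.7
t 21.65 tcp [ 0.4474 -0.0268  0.2899] F [ 0.12  0.59 -0.47] w 0.7
[[-0.101  0.994 -0.035]
 [ 0.995  0.101 -0.   ]
 [ 0.003 -0.035 -0.999]]
scene knob 61 [ 0.5932 -0.0127  0.1708] rel tool [-0.0011  0.1506  0.1138]
top knob 13 [ 0.5859 -0.0126  0.1716] rel tool [-0.0002  0.1433  0.1133]
scene 62 [ 0.5942 -0.0117  0.17  ] 407
scene 61 [ 0.5937 -0.0126  0.1698] 406
scene 63 [ 0.5927 -0.0125  0.1708] 403
scene 63 [ 0.5925 -0.0117  0.1701] 404
-0.07 [ 0.5997 -0.0622  0.1281] 0.1362
-0.04 [ 0.5974 -0.0392  0.1308] 0.1364
-0.01 [ 0.5964 -0.0115  0.1298] 0.1373
0.02 [0.5937 0.0206 0.1309] 0.1392
0.05 [0.5915 0.0499 0.1319] 0.1372
0.08 [0.5896 0.08   0.1324] 0.138
0.11 [0.5872 0.11   0.1319] 0.1397
0.14 [0.5828 0.1428 0.1343] 0.1374
top 7  143
top 7  140
top 7  141
top 8  142
-0.1 [ 0.5957 -0.0962  0.1326] 0.1365
0.08 [0.5804 0.0843 0.134 ] 0.1394
0.11 [0.5776 0.1092 0.1345] 0.1424
0.14 [0.5763 0.1403 0.1329] 0.1392
```

View pics/s14.png

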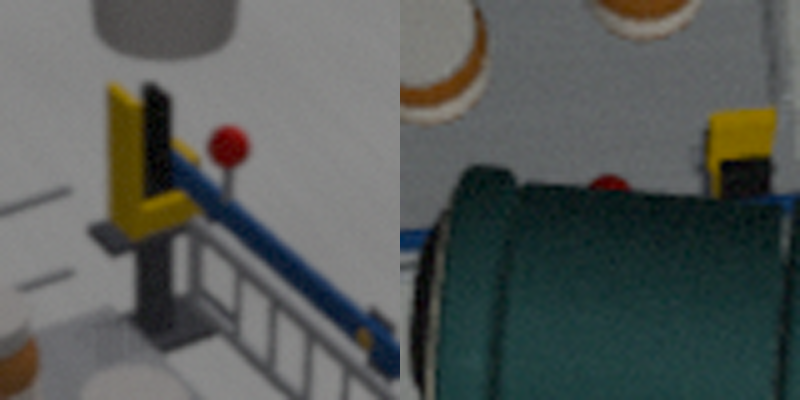

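The bar is level (knob z ≈ 0.170) and sits in the notch between the yellow lip and the black pad, with the arm clear. I check the bystanders against the start and hand in.

```bash
python3 - <<'E'
from meas import *
im,d=bot.read_camera("scene")
for t in("jar0","wine0","sauce","tub"):
    print(t,[(round(m["p"],2),np.median(cloud("scene",d,m["region"]),0).round(3).tolist()) for m in bot.masks_of("scene",t)[:3]])
print(bot.finish_job(), bot.read_state()["time"])
E
```

```text
jar0 [(0.93, [0.694, 0.201, 0.071]), (0.78, [0.751, -0.007, 0.067]), (0.62, [0.712, 0.105, 0.068])]
wine0 [(0.85, [0.536, 0.48, 0.114]), (0.69, [0.67, 0.397, 0.114])]
sauce [(0.57, [0.678, -0.375, 0.089])]
tub [(0.97, [0.44, -0.39, 0.092])]
the job is handed in; nothing more can be done
the job is handed in; nothing more can be done
```

The gate is shut and latched, and I handed the job in at about 22 s on the robot clock, well inside the 69 s limit.

- **Motion:** I gripped the knob with the gate open, lifted the bar to about 0.17 rad and swung the gate along the hinge arc until the bar met the pad. I then pushed the pad back about 5 mm and lowered the bar to the notch floor. I eased off until the lip carried the load, let go and backed away.
- **Forces:** Fx at the knob reached about 18 N, which works out to roughly 14 N on the pad. Pressing the bar onto the notch floor raised the upward wrist force from 10 to 14 N.
- **Final checks:**
  - **Bar:** It sits between lip and pad, level, with the knob at z ≈ 0.170 m.
  - **Arm:** It is clear of everything, with wrist force about 0.
  - **Bystanders:** The jars, bottles and tub measure within about 3 mm of their starting positions, which is camera noise.

**Doubts:** In the last top-camera view the arm hid most of the keeper, so the seating check rests on the scene camera. The two cameras also disagreed by about 5–7 mm in x. Finally, the upward wrist force rose along with the push to about 10 N before the bar reached the floor. I put that down to how the jaws held the ball, but did not confirm it.

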